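# Set up the bench torque tester

### The arm

A 6-joint arm with a two-finger parallel gripper is mounted at the origin on the work surface. World frame = base frame: x ahead of the robot, y to its left, z up, the work surface at z = 0. Lengths are in m, angles in rad, forces in N, time in s.
With the tool pointing down it reaches from about 0.375 to 0.975 m from the base axis. Payload 3.8 kg.
Tool frame: the origin (TCP) lies midway between the tips of the shut fingers; the grasp point (between the pads) lies 19 mm behind it; z points along the fingers, x is the direction in which the jaws open and shut, and the axes are right-handed (so a half turn about z gives the same grasp; the last joint's range is limited). The gripper opens to 88 mm and grips with 3 to 60 N. Pads are 18 mm wide; open, the fingers measure 123 mm over their backs; the gripper's body (75 mm by 187 mm) begins 45 mm behind the grasp point.
Start: joints at [-1.159, 0.264, 1.604, -0, 1.274, -0.037], TCP at [0.293, -0.608, 0.239] pointing down, gripper open.
Joint ranges: [-2.63, 2.63], [-0.94, 2.18], [0.31, 2.57], [-1.31, 4.45], [0, 2.66], [-2.55, 2.55]. Speed limits (rad/s): [2.57, 2.57, 3.14, 3.14, 3.14, 3.14].

### API

Orientations are given as a 3x3 rotation matrix whose columns are the frame's x, y, z axes.
In Python, from plant import arm, grip, solver, eyes, workorder gives the robot as it stands. Calls block until the motion is done:
- arm.move_to(position, orientation): joint-space move of the TCP to a pose.
- arm.servo_line(position, attitude=None, v=0.15, stop_force=None): straight line of the TCP; attitude=None keeps the orientation; v is the mean speed in m/s. With stop_force (N) it stops when the force on the tool has changed by that much, and returns True; else False.
- arm.goto_joints(angles): joint-space move.
- grip(opening, squeeze=None): finger opening in m; squeeze is the grip in N (None keeps the last); returns when the fingers have stopped.
- arm.sleep(seconds).
- solver.ik(position, orientation): joint angles nearest the present ones, or None.
- arm.read_state(): the state.
- eyes.camera(name): name is "scene" or "top"; returns the picture (420x560x3 uint8, blue, green, red); there is no depth.
- eyes.camera_info(name): a dict with "K" (3x3 intrinsics, pixels), "k1" (the pictures are not rectified: a ray, as slopes to the right and down, at radius r is drawn at 1 + k1 r^2 times it, then the intrinsics apply), "R" (3x3) and "t" (3): a world point X has camera coordinates R X + t. Camera axes: x right, y down, z forward; pixel columns grow to the right and rows downward; lengths in m; the calibration is good to about 2 mm. A picture is of the moment at which its call begins. camera_info takes no time and is no camera call.
A pose or a line that the arm cannot do raises arm.IKError and nothing moves.
- workorder.hand_in(): hands the job in, once; it reports no verdict.
The state is a dict: "time": time; "joints": joint angles; "qvel": joint speeds; "tau": joint torques, N m; "ee_pos": TCP position; "tool_rot": TCP orientation; "wrist_force": force on the tool from outside, world axes, zero at the start; "moment": the same for the moment, N m; "grip_width": finger opening in m.
Only numpy, scipy, OpenCV 4.12 (cv2) and the standard library are available. Lean on these libraries where they do the work, as an engineer would, in place of code of your own. Each camera call takes 0.05 s, during which the arm holds its last target.

### The job

Set the grey torque tester up for lug nuts: push its range slide all the way to the end stop at the wide end of the wedge mark and leave it there, then press the small round key fully down and let it come back up, and after that do the same with the large square key, never two keys at a time. Do not press the bar-shaped key, and leave the loose things on and around the tester standing or lying where they are.

Things in the scene. Friction and masses are not known exactly. Their poses are not given: they have to be found in the camera images.
- tester: fixed grey box 220 (x) x 300 (y), deck 72 high. Origin: underside centre, on the table; x to its rear, y along the slide track. On the deck (its frame, mm): track x -50, y -76 to 76; flat silver wedge mark x -12, narrow at -y, wide at +y; pods in a row at x 40, y -90, -30, 30; steel test head 54 dia, 28 high at (40, 112); black display hood 26 high at x 87 to 101, y -110 to 50
- range_slide (a joint): the range slide: 0 at the narrow end of the wedge, 0.090 m at the stop at the wide end (the tester's +y direction). Starts anywhere in 0 to 0.045. About 2 N of friction; stays where it is left
- slide_top (a point): centre of the top of the slide's black upright fin, 116 mm above the table; fin 14 (x) x 24 (y) x 30 high mm, on a 28 x 38 mm steel carriage whose top is 86 mm above the table; moves with the slide, axes as the tester's
- round_key (a joint): small round black key, 24 mm dia; press it first. Spring key on a 44 x 44 mm silver pod, one of three in a row in any order. 0 = up, 0.006 m = fully down; 1.2 N starts it, 4.8 N bottoms it, it springs back
- round_top (a point): centre of the round key's top face, 94 mm above the table when up and 12 mm above its pod; moves with the key; z up, x and y as the tester's. Pods are 60 mm apart centre to centre
- square_key (a joint): large square black key, 34 x 34 mm; press it second. Spring key on a 44 x 44 mm silver pod, one of three in a row in any order. 0 = up, 0.006 m = fully down; 1.2 N starts it, 4.8 N bottoms it, it springs back
- square_top (a point): centre of the square key's top face, 94 mm above the table when up and 12 mm above its pod; moves with the key; z up, x and y as the tester's. Pods are 60 mm apart centre to centre
- bar_key (a joint): narrow bar-shaped black key, 38 (x) x 11 (y) mm; not to be pressed. Spring key on a 44 x 44 mm silver pod, one of three in a row in any order. 0 = up, 0.006 m = fully down; 1.2 N starts it, 4.8 N bottoms it, it springs back
- bar_top (a point): centre of the bar key's top face, 94 mm above the table when up and 12 mm above its pod; moves with the key; z up, x and y as the tester's. Pods are 60 mm apart centre to centre
- jar: twist-cap clear jar of lug nuts, 76 dia, 116 high, standing beside the tester on the table (mm). Loose bystander; origin: centre of its underside, z up
- torque_stick: red torque stick lying on the table beside the tester, 208 long along its x, 26 high (mm). Loose bystander; origin: centre of its underside, z up
- adapter: silver socket adapter standing on the tester's deck about 40 mm past the track's wide end, 26 dia, 40 high (mm). Loose bystander; origin: centre of its underside, z up
- pry_tool: black plastic hubcap pry tool lying flat in front of the tester, 195 long along its x, 28 wide, 12 high (mm). Loose bystander; origin: centre of its underside, z up
- tread_gauge: squat aluminium tyre tread gauge standing beside the tester, 44 dia, 42 high (mm). Loose bystander; origin: centre of its underside, z up
- deep_socket: dark deep socket standing behind the tester, 32 dia, 78 high (mm). Loose bystander; origin: centre of its underside, z up
- tin: flat steel tin behind the tester, 62 dia, 30 high (mm). Loose bystander; origin: centre of its underside, z up

How it is judged:
By the outcome, as a careful person would: the job done as asked, in the order asked, and still so for the second after the job is handed in, with the robot touching nothing.
It also fails if it takes over 45 s, if anything falls off the work surface, if the arm or the gripper's body presses on something with over 40 N, if the wrist force passes 120 N, or if a joint passes its speed limit or range.

## Working session

There is one attempt and no reset: what is moved stays moved. The work goes in short steps, each a Python script; the robot and the scene stay as the last script left them, time stands still between calls to the robot, and variables do not carry over. Pictures are saved under pics/ and viewed, and the job is handed in when it is done.

```bash
ls; mkdir -p pics
python3 - <<'E'
from plant import arm, grip, solver, eyes, workorder
import cv2
for n in("scene","top"):
    cv2.imwrite(f"pics/{n}0.png",eyes.camera(n)); print(n,eyes.camera_info(n))
s=arm.read_state();print(s["time"],s["ee_pos"],s["tool_rot"],s["grip_width"])
E
```

```text
pics
scene {'K': array([[469.24427216,   0.        , 274.16719991],
       [  0.        , 469.24427216, 210.79325006],
       [  0.        ,   0.        ,   1.        ]]), 'k1': 0.024435455347948144, 'R': array([[ 0.545419  ,  0.83816041,  0.00228758],
       [ 0.66500204, -0.43107454, -0.60987461],
       [-0.51018664,  0.33415844, -0.79249463]]), 't': array([-0.35063905, -0.31492844,  1.37367595])}
top {'K': array([[525.40632672,   0.        , 278.69202527],
       [  0.        , 525.40632672, 206.85392641],
       [  0.        ,   0.        ,   1.        ]]), 'k1': -0.0949735355683018, 'R': array([[-0.00396428, -0.99996717,  0.00706747],
       [-0.99407205,  0.00317282, -0.10867699],
       [ 0.108651  , -0.0074564 , -0.99405199]]), 't': array([0.02811699, 0.60282225, 1.29021296])}
0.1 [ 0.2926203  -0.60757163  0.23754651] [[ 4.33887508e-01 -9.00966693e-01 -8.05037198e-04]
 [-9.00964893e-01 -4.33888251e-01  1.80204763e-03]
 [-1.97288107e-03 -5.65757003e-05 -9.99998052e-01]] 0.08793879347642376
```

View pics/scene0.png

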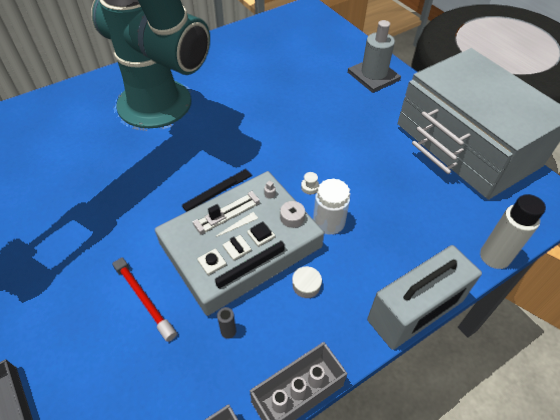

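View pics/top0.png

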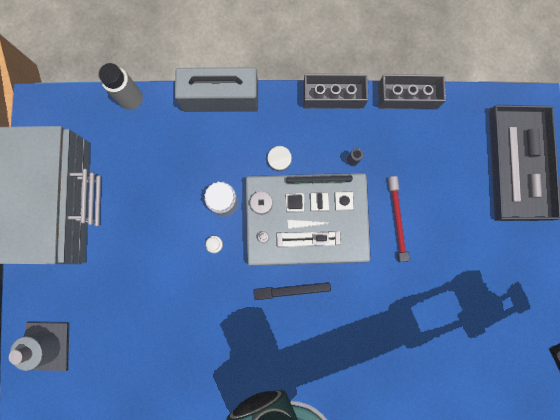

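The overview shows the tester at about (307,219) in the top view, with the square, bar and round keys from left to right. The slide fin is near (320,239). I'll zoom in.

```bash
cat > h.py <<'E'
import numpy as np, cv2
from plant import arm, grip, solver, eyes, workorder
def ray(n,uv):
    c=eyes.camera_info(n);K=c["K"]
    uv=np.atleast_2d(uv).astype(float).reshape(-1,1,2)
    p=cv2.undistortPoints(uv,K,np.array([c["k1"],0,0,0.])).reshape(-1,2)
    # drawn = ray*(1+k1 r^2): same as OpenCV's model
    d=np.c_[p,np.ones(len(p))]@c["R"]
    return -c["R"].T@c["t"],d
def plane(n,uv,z):
    o,d=ray(n,uv); return o+d*((z-o[2])/d[:,2])[:,None]
def tri(uvs,uvt):
    o1,d1=ray("scene",uvs);o2,d2=ray("top",uvt)
    A=np.c_[d1[0],-d2[0]];s=np.linalg.lstsq(A,o2-o1,rcond=None)[0]
    a=o1+s[0]*d1[0];b=o2+s[1]*d2[0];return (a+b)/2,np.linalg.norm(a-b)
def proj(n,X):
    c=eyes.camera_info(n);return cv2.projectPoints(np.atleast_2d(X).astype(float),cv2.Rodrigues(c["R"])[0],c["t"],c["K"],np.array([c["k1"],0,0,0.]))[0].reshape(-1,2)
E
python3 - <<'E'
import cv2
a=cv2.imread("pics/top0.png")[165:275,240:376];cv2.imwrite("pics/tz.png",cv2.resize(a,None,fx=5.4,fy=5.4,interpolation=cv2.INTER_CUBIC))
a=cv2.imread("pics/scene0.png")[165:310,150:330];cv2.imwrite("pics/sz.png",cv2.resize(a,None,fx=4,fy=4,interpolation=cv2.INTER_CUBIC))
E
```

```text
(no output)
```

View pics/tz.png

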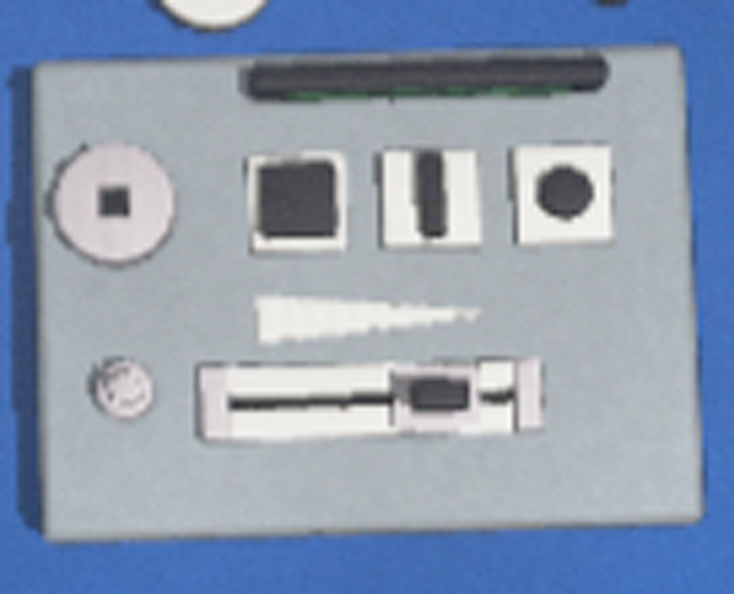

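View pics/sz.png

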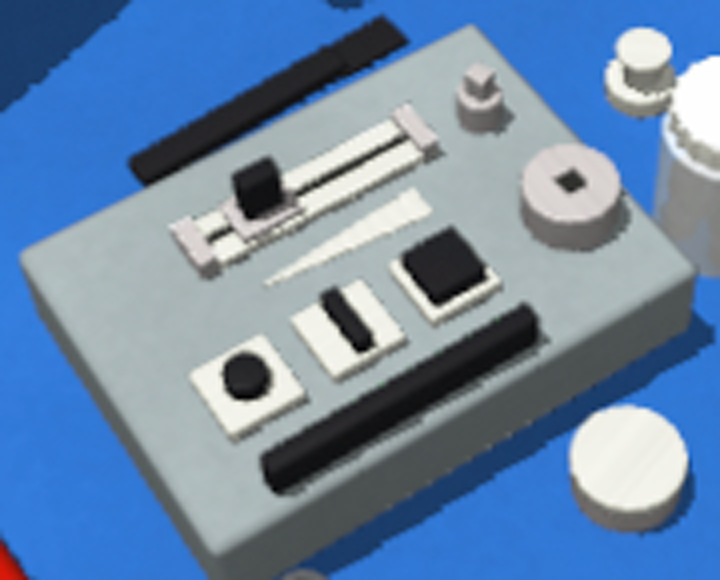

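The zooms show round at y -90, bar at -30 and square at +30. The wedge is wide towards +y (image left), and the adapter stands past the wide end. Next I'll measure with masks in both views.

```bash
cat > meas.py <<'E'
from h import *
def blobs(n,img,roi,thr=75):
    x0,y0,x1,y1=roi
    g=img.max(2)[y0:y1,x0:x1]
    k,l,st,c=cv2.connectedComponentsWithStats((g<thr).astype(np.uint8))
    return [(c[i]+[x0,y0],st[i]) for i in range(1,k) if st[i][4]>25]
if __name__=="__main__":
    T=cv2.imread("pics/top0.png");S=cv2.imread("pics/scene0.png")
    for n,im,roi in(("top",T,(246,172,370,264)),("scene",S,(160,175,325,305))):
        for c,s in blobs(n,im,roi): print(n,c.round(1),s,plane(n,c,.094)[0].round(4),plane(n,c,.116)[0].round(4))
    # deck outline in top: grey mask
    hsv=cv2.cvtColor(T,cv2.COLOR_BGR2HSV)
    m=(hsv[...,1]<110).astype(np.uint8);m[:168]=0;m[275:]=0;m[:,:243]=0;m[:,380:]=0
    cs=max(cv2.findContours(m,cv2.RETR_EXTERNAL,cv2.CHAIN_APPROX_NONE)[0],key=cv2.contourArea)
    p=plane("top",cs.reshape(-1,2),.072)[:,:2].astype(np.float32);r=cv2.minAreaRect(p);print(r)
E
python3 meas.py
```

```text
top [300.5 239. ] [42 66 25  2 26] [ 0.519  -0.0252  0.094 ] [ 0.5179 -0.0242  0.116 ]
scene [214.3 191.1] [ 23   0  69  36 585] [ 0.4652 -0.0439  0.094 ] [ 0.4826 -0.051   0.116 ]
scene [214.2 211.9] [ 48  30  13  15 133] [ 0.5166 -0.0721  0.094 ] [ 0.5326 -0.0784  0.116 ]
scene [260.5 231.2] [ 91  47  20  19 236] [ 0.614  -0.0155  0.094 ] [ 0.6273 -0.0233  0.116 ]
scene [236.4 244.8] [71 62 12 16 86] [ 0.6159 -0.0749  0.094 ] [ 0.6292 -0.0811  0.116 ]
scene [249.5 264.7] [ 56  66  69  48 832] [ 0.6708 -0.0769  0.094 ] [ 0.6825 -0.083   0.116 ]
scene [211.1 258.9] [ 46  79  11  11 101] [ 0.6175 -0.1343  0.094 ] [ 0.6308 -0.1389  0.116 ]
((0.5698560476303101, -0.04274779558181763), (0.219418004155159, 0.2999299466609955), 1.363720178604126)
```

Run:
```python
from meas import *
T=cv2.imread("pics/top0.png")
for thr in(85,100,115):
  for c,s in blobs("top",T,(246,190,370,264),thr): print(thr,c.round(1),s,plane("top",c,.094)[0].round(4),plane("top",c,.116)[0].round(4))
c=np.array([.5699,-.0427]);a=np.radians(1.364);R=np.array([[np.cos(a),-np.sin(a)],[np.sin(a),np.cos(a)]])
for n,x,y,z in(("round",40,-90,94),("bar",40,-30,94),("sq",40,30,94),("head",40,112,100)):
    w=np.r_[c+R@[x/1e3,y/1e3],z/1e3];print(n,w.round(4),proj("top",w).round(1),proj("scene",w).round(1))
S=cv2.imread("pics/scene0.png")
g=S.max(2)[198:222,203:228]
print(T.max(2)[230:246,308:332])
print(g)
```

```text
85 [294.5 201.3] [ 43   5  13  14 145] [ 0.6096 -0.0117  0.094 ] [ 0.607  -0.0109  0.116 ]
85 [319.4 200.7] [72  4  4 15 53] [ 0.6108 -0.0715  0.094 ] [ 0.6081 -0.0696  0.116 ]
85 [343.6 199.9] [94  6  9  9 48] [ 0.6126 -0.1301  0.094 ] [ 0.61   -0.1272  0.116 ]
85 [320.1 237.6] [70 45 11  6 35] [ 0.522  -0.0723  0.094 ] [ 0.5209 -0.0704  0.116 ]
85 [298. 239.] [37 48 30  3 40] [ 0.519  -0.0192  0.094 ] [ 0.518  -0.0183  0.116 ]
100 [319.4 200.3] [71  3  5 16 65] [ 0.6118 -0.0716  0.094 ] [ 0.6091 -0.0697  0.116 ]
100 [294.6 201.8] [ 42   5  14  14 185] [ 0.6083 -0.0119  0.094 ] [ 0.6057 -0.0111  0.116 ]
100 [344.  200.1] [94  6  9  9 67] [ 0.612 -0.131  0.094] [ 0.6094 -0.1281  0.116 ]
100 [320.8 237.6] [70 45 11  6 59] [ 0.5219 -0.074   0.094 ] [ 0.5208 -0.0721  0.116 ]
100 [297.5 239. ] [37 48 30  3 46] [ 0.5189 -0.0182  0.094 ] [ 0.5179 -0.0172  0.116 ]
115 [319.2 200.3] [71  3  5 16 72] [ 0.6118 -0.0711  0.094 ] [ 0.6091 -0.0692  0.116 ]
115 [294.6 201.6] [ 42   5  14  14 190] [ 0.6087 -0.0119  0.094 ] [ 0.6061 -0.0111  0.116 ]
115 [344.1 200.1] [94  6 10  9 71] [ 0.6121 -0.1312
[... 3975 characters left out ...]
20  19  20  20  20  19  20  21  21  42
   85 114 112 172 236 240 239]
 [181 181 192 209 215 187  96  21  21  18  20  21  19  20  19  37  63  85
  107 115 115 166 218 218 239]
 [179 197 200 224 218 211 169  83  21  19  19  18  21  38  55  75 104 110
  150 199 191 161 142 186 241]
 [229 232 214 191 220 218 209 157  20  19  19  36  55  75 103 107 150 198
  203 186 143 124 141 205 219]
 [240 240 223 170 195 215 215 184  83  20  35  74 103 106 151 199 209 197
  146 127 169 228 203 153 145]
 [240 239 235 205 175 219 216 208 177 159 187 193 197 200 212 201 151 135
  170 230 215 179 156 110 115]
 [239 228 191 163 108 181 224 216 212 210 219 219 221 206 157 136 115 174
  223 192 158 111  97 116 167]]
```

All the measurements agree. The deck measures 219x300, and the key centroids are within 1 mm of the frame fit at yaw 1.36°. The fin is at tester y of about -28. Next: shut the fingers and push the fin from its -y side.

```bash
cat >> h.py <<'E'
C=np.array([.5699,-.0427]);A=np.radians(1.364);R2=np.array([[np.cos(A),-np.sin(A)],[np.sin(A),np.cos(A)]])
def W(x,y,z): return np.r_[C+R2@[x/1e3,y/1e3],z/1e3]
def inv(p): return np.r_[(R2.T@(np.array(p[:2])-C)),p[2]]*1e3
def ori(sg=1):
    x=np.r_[R2[:,0]*sg,0];z=np.array([0,0,-1.]);return np.c_[x,np.cross(z,x),z]
def st(t=""):
    s=arm.read_state();print(t,round(s["time"],2),inv(s["ee_pos"]).round(1),np.round(s["wrist_force"],1),round(s["grip_width"],4));return s
E
python3 - <<'E'
from h import *
q={}
j0=arm.read_state()["joints"]
for sg in(1,-1):
    q[sg]=solver.ik(W(-50,-66,160),ori(sg));print(sg,q[sg])
sg=min((s for s in q if q[s] is not None),key=lambda s:np.abs(q[s]-j0).max())
open("sg","w").write(str(sg))
grip(0.0,20);st("shut")
arm.move_to(W(-50,-66,160),ori(sg));st("above")
arm.servo_line(W(-50,-66,98),v=.08);st("down")
cv2.imwrite("pics/top1.png",eyes.camera("top"));cv2.imwrite("pics/scene1.png",eyes.camera("scene"))
E
python3 -c "
import cv2
a=cv2.imread('pics/scene1.png')[130:310,120:340];cv2.imwrite('pics/sz1.png',cv2.resize(a,None,fx=3.3,fy=3.3))"
```

```text
1 [-2.54392052e-01  6.00565478e-02  1.99054396e+00 -4.44089210e-16
  1.09099215e+00 -2.78198343e-01]
-1 None
shut 1.4 [-290.4 -558.7  238.7] [-0.9 -0.2 -0.3] 0.0003
above 3.4 [-49.7 -66.8 160.3] [-0.5 -0.3  0. ] 0.0002
down 4.33 [-49.5 -66.1  98.4] [ 0.4 -0.4 -0.4] 0.0005
```

View pics/sz1.png

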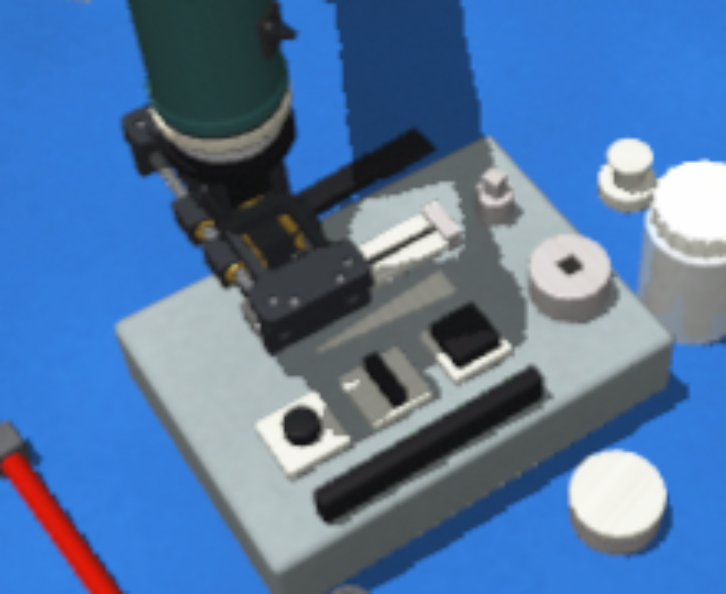

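The gripper is in place behind the fin, the forces are near zero and nothing has been disturbed. Next is the push.

```bash
python3 - <<'E'
from h import *
print(arm.servo_line(W(-50,34,98),v=.05,stop_force=10));st("pushed")
arm.sleep(.2);s=st()
arm.servo_line(W(-50,inv(s["ee_pos"])[1]-22,98),v=.1);st("back")
p=inv(arm.read_state()["ee_pos"])
arm.servo_line(W(-50,p[1],150),v=.15);st("up")
arm.servo_line(W(40,-90,150),v=.2);st("over round")
cv2.imwrite("pics/top2.png",eyes.camera("top"));cv2.imwrite("pics/scene2.png",eyes.camera("scene"))
E
python3 -c "
import cv2,numpy as np
a=cv2.imread('pics/scene2.png')[130:310,120:340];b=cv2.imread('pics/top2.png')[160:280,235:380]
cv2.imwrite('pics/z2.png',np.hstack([cv2.resize(a,(400,327)),cv2.resize(b,(395,327))]))"
```

```text
True
pushed 6.01 [-49.9  22.3  98. ] [-0.1 -3.5  1.3] 0.0002
 6.21 [-49.9  22.3  97.9] [ 0.4 -2.   2.1] 0.0002
back 6.58 [-50.5   0.2  97.5] [ 0.  -0.6 -0.3] 0.0006
up 7.08 [-50.    0.5 150. ] [-0.7 -0.4 -0.7] 0.0009
over round 7.86 [ 38.9 -89.5 148.8] [-0.7  0.6  0.4] 0.0002
```

View pics/z2.png

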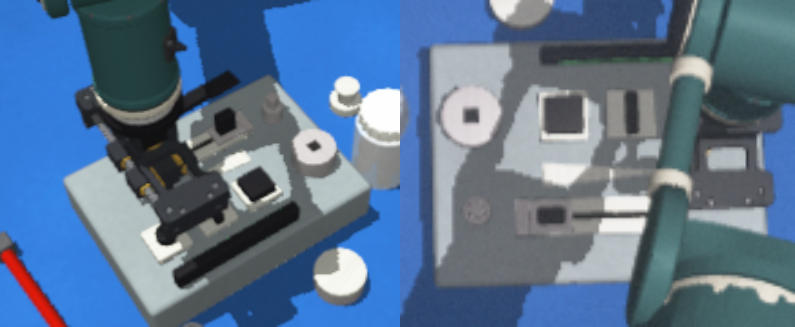

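The slide carriage now sits against the wide-end block (top crop at about 530-575, 215). The push stopped on force at 22.3 against an expected 24, so I'll re-push slowly and firmly before pressing any key.

```bash
python3 - <<'E'
from h import *
arm.servo_line(W(-50,5,150),v=.2)
arm.servo_line(W(-50,5,98),v=.12);st("down")
print(arm.servo_line(W(-50,19,98),v=.05,stop_force=15))
y=19
for y in np.arange(21,32,1.):
    r=arm.servo_line(W(-50,y,98),v=.02,stop_force=15);s=st(y)
    f=np.linalg.norm(s["wrist_force"][:2])
    if r or f>8: break
arm.servo_line(W(-50,4,98),v=.1);st("back")
arm.servo_line(W(-50,4,150),v=.15)
arm.servo_line(W(40,-90,125),v=.2);st("over round")
cv2.imwrite("pics/top3.png",eyes.camera("top"));cv2.imwrite("pics/scene3.png",eyes.camera("scene"))
E
python3 -c "
import cv2,numpy as np
a=cv2.imread('pics/scene3.png')[150:290,150:320];b=cv2.imread('pics/top3.png')[160:280,235:380]
cv2.imwrite('pics/z3.png',np.hstack([cv2.resize(a,(400,327)),cv2.resize(b,(395,327))]))"
```

```text
down 9.35 [-49.6   4.6  97.9] [0.4 0.6 0.9] 0.0006
False
21.0 10.03 [-49.9  21.1  98.1] [ 0.4  0.3 -0.1] 0.0004
22.0 10.28 [-49.8  22.   98.1] [ 1.6 -0.4  0.7] 0.0007
23.0 10.53 [-49.9  22.4  98.1] [ 0.1 -4.7  0.3] 0.0003
24.0 10.78 [-49.8  22.5  98.1] [ 1.1 -7.9 -0.1] 0.0005
25.0 11.03 [-49.8  22.6  98.2] [ -0.  -11.    0.3] 0.0003
back 11.39 [-50.3   4.1  97.8] [-0.8 -0.2 -0.6] 0.0004
over round 12.71 [ 39.  -89.5 124.1] [0.1 0.1 0.4] 0.0004
```

View pics/z3.png

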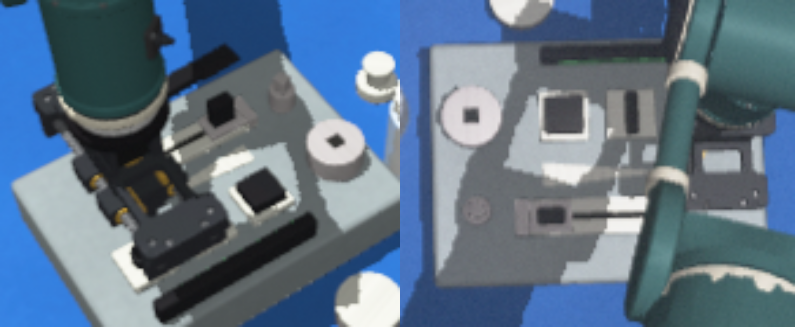

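The slide is hard on its stop: the force rose to 11 N with about 0.2 mm of movement. Next is the round key, then the square.

```bash
cat > press.py <<'E'
from h import *
def press(y):
    arm.servo_line(W(40,y,110),v=.15)
    arm.servo_line(W(40,y,98),v=.04); arm.sleep(.1); s=st("near"); f0=s["wrist_force"][2]
    for z in np.arange(95,79,-1.):
        r=arm.servo_line(W(40,y,z),v=.03,stop_force=15);s=st(z)
        if s["wrist_force"][2]-f0>11 or r or inv(s["ee_pos"])[2]<84.5: break
    arm.sleep(.15);st("held")
    arm.servo_line(W(40,y,125),v=.08);arm.sleep(.2);st("up")
E
python3 - <<'E'
from press import *
press(-90)
E
```

```text
near 13.61 [ 40.1 -90.1  98.1] [-0.5  0.5  1.4] 0.0004
95.0 13.86 [ 39.8 -90.   94.8] [ 0.5  0.5 -0.8] 0.0006
94.0 14.11 [ 40.1 -90.   94.2] [-0.9  0.7  0.7] 0.0005
93.0 14.36 [ 40.2 -90.   93.2] [0.9 0.4 1.4] 0.0005
92.0 14.61 [ 40.2 -90.1  92.2] [-0.2 -0.2  1.4] 0.0004
91.0 14.86 [ 40.2 -90.1  91.2] [ 0.6 -0.5  3. ] 0.0002
90.0 15.11 [ 40.2 -90.   90.2] [-0.3  0.1  3.1] 0.0001
89.0 15.36 [ 40.2 -90.1  89.2] [ 0.6 -0.3  3.8] 0.0
88.0 15.61 [ 40.2 -90.1  88.4] [-1.2  1.   5.2] 0.0003
87.0 15.86 [ 40.3 -90.1  88.3] [-2.1  0.2  9.5] 0.0006
86.0 16.11 [ 40.3 -90.1  88.3] [-4.4  0.  15.2] 0.0008
held 16.26 [ 40.2 -90.1  88.2] [-4.   0.6 14.6] 0.0002
up 17.1 [ 39.4 -89.8 124.2] [-0.1 -0.1  0.3] 0.0006
```

```bash
python3 - <<'E'
from press import *
arm.servo_line(W(40,30,125),v=.2)
cv2.imwrite("pics/scene4.png",eyes.camera("scene"))
press(30)
arm.servo_line(W(40,30,200),v=.2)
arm.goto_joints([-1.159, 0.264, 1.604, 0, 1.274, -0.037]);st("home")
cv2.imwrite("pics/top5.png",eyes.camera("top"));cv2.imwrite("pics/scene5.png",eyes.camera("scene"))
E
python3 -c "
import cv2,numpy as np
a=cv2.imread('pics/scene5.png')[165:310,150:330];b=cv2.imread('pics/top5.png')[160:280,235:380]
cv2.imwrite('pics/z5.png',np.hstack([cv2.resize(a,(400,327)),cv2.resize(b,(395,327))]))
for n in('top','scene'):
  d=cv2.absdiff(cv2.imread(f'pics/{n}0.png'),cv2.imread(f'pics/{n}5.png')).max(2)
  m=cv2.morphologyEx((d>40).astype(np.uint8),cv2.MORPH_OPEN,np.ones((2,2)));k,l,s,c=cv2.connectedComponentsWithStats(m);print(n,[x.tolist() for x in s[1:]])"
```

```text
near 18.7 [40.1 30.  98.2] [-0.7 -0.4  0. ] 0.0005
95.0 18.95 [39.8 30.1 94.8] [ 0.  -0.   0.2] 0.0004
94.0 19.2 [40.1 30.  94.2] [-1.   0.2  1.5] 0.0002
93.0 19.45 [40.2 30.  93.2] [ 0.4 -0.2  0.8] 0.0003
92.0 19.7 [40.2 30.  92.2] [ 0.1 -0.   2.1] 0.0006
91.0 19.95 [40.2 30.  91.2] [0.2 0.4 4. ] 0.0006
90.0 20.2 [40.2 30.  90.1] [0.2 1.  3.5] 0.0009
89.0 20.45 [40.2 30.  89.1] [0.6 1.5 4.1] 0.0007
88.0 20.7 [40.2 30.  88.4] [-0.3  1.7  5.6] 0.0007
87.0 20.95 [40.3 30.  88.3] [-3.4  0.9 10.5] 0.0002
86.0 21.2 [40.3 30.  88.2] [-5.   1.3 15.3] 0.0007
held 21.35 [40.3 30.  88.2] [-4.1  0.5 15.6] 0.0005
up 22.19 [ 39.4  30.  124.2] [-0.3  0.   0.3] 0.0007
home 25.12 [-289.5 -558.   238.6] [ 0.4  0.1 -0. ] 0.0005
top [[283, 234, 16, 10, 95], [313, 235, 17, 8, 89], [509, 290, 2, 2, 4], [498, 295, 5, 2, 10], [509, 295, 8, 11, 45], [505, 298, 2, 2, 4], [503, 302, 6, 9, 34], [510, 307, 2, 2, 4], [519, 309, 9, 5, 27], [505, 316, 8, 6, 24], [492, 323, 8, 6, 28], [478, 330, 8, 7, 33], [554, 344, 6, 5, 21]]
scene [[238, 190, 17, 22, 212], [209, 205, 18, 22, 223], [14, 240, 2, 2, 4], [87, 241, 2, 2, 4], [0, 245, 10, 10, 42]]
```

View pics/z5.png

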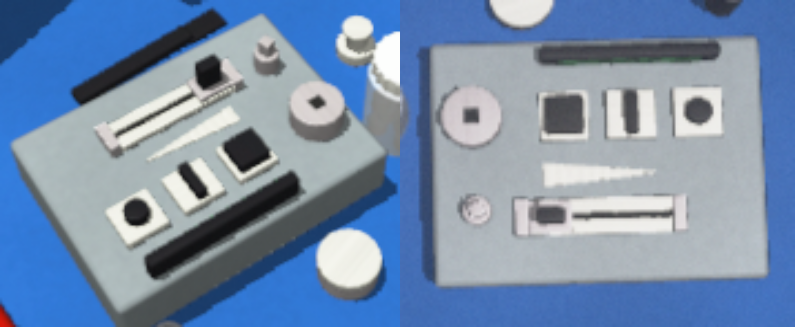

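The picture shows the slide at the wide-end block (top crop at 550,215) with all three keys up. Compared with the first pictures, only the slide and the gripper with its shadow have changed. I'm handing in.

```bash
python3 -c "
from plant import workorder
print(workorder.hand_in())"
```

```text
the job is handed in; nothing more can be done
None
```

The tester is set up for lug nuts as asked, and the job was handed in at about 25 s on the robot's clock.

- **Slide:** I pushed it to the wide-end stop. The first push stopped on force about 1.5 mm short of where I expected the stop. I pushed again slowly, and the force rose to 11 N with about 0.2 mm of movement, so it was already on the stop.
- **Keys:** I pressed the round key and then the square key. Each bottomed at the expected 88 mm with about 15 N, and each was released before anything else was touched. I never went near the bar key.
- **Final check:** The last pictures show the slide at the wide end and all three keys up. Compared with the first pictures, only the slide and the gripper with its shadow have changed, so the loose things were not moved. The arm is back at its start pose, clear of everything.

No check failed.

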